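Refit the crank on the grinder

ROBOT

A 6-joint arm with a two-finger parallel gripper is mounted at the origin on the work surface. World frame = base frame: x ahead of the robot, y to its left, z up, the work surface at z = 0. Lengths are in m, angles in rad, forces in N, time in s.
With the tool pointing down it reaches from about 0.3 to 0.775 m from the base axis. Payload 14.6 kg.
Tool frame: the origin (TCP) lies between the finger pads; the fingertips stand 14 mm ahead of it and the grasp point (between the pads) lies 5 mm behind it; z points along the fingers, y is the line along which they close (so a half turn about z gives the same grasp; the last joint's range is limited). The gripper opens to 94 mm and grips with 3 to 60 N. Pads are 16 mm wide; open, the fingers measure 119 mm over their backs; the gripper's body (75 mm by 177 mm) begins 78 mm behind the grasp point.
Start: joints at [-1.281, 0.3, 1.521, -0, 1.321, -0.067], TCP at [0.192, -0.515, 0.219] pointing down, gripper open.
Joint ranges: [-3.03, 3.03], [-0.79, 2.21], [0.23, 2.52], [-1.04, 4.18], [0, 3.07], [-2.55, 2.55]. Speed limits (rad/s): [2.22, 2.22, 2.57, 3.14, 3.14, 3.14].

INTERFACE

Orientations are given as [roll, pitch, yaw] about the fixed x, y, z axes, in that order (R = Rz(yaw) Ry(pitch) Rx(roll)).
In Python, from station import ctrl gives the robot as it stands. The module is installed in compiled form; this text tells all that it offers.
- The arm moves only by the tool move_arm, never from a script. Its argument "targets" is a list of rows, each a list of 7 numbers: the opening, from -1 (shut) to 1 (fully open), then the shift along the tool's x, y, z in units of 50 mm (1.0 is 50 mm), then the turn, a rotation vector about the tool's x, y, z in rad. A call has 1 to 12 rows; each row is the pose to reach, as a shift and turn from the pose commanded when the call began, along the tool's axes at that moment; what a row does not reach only later rows make up. A row lasts 1/10 s, in which the tool goes at most 50 mm and 8.59 degrees, less where a joint would pass 70% of its speed; a pose out of reach is approached as far as the arm can. A call with a gripper value outside its range is refused whole. The fingers move at their own pace and stop on an object; "grip_force" is the grip in N (left out, the last holds). Time passes only in rows, so rows that repeat a pose let the fingers close. It gives the time, the measured TCP pose, the force, the opening and the grip force at its end, in the units of the state.
- ctrl.get_obs(): the state, without advancing time (a new reading comes with each control period).
- ctrl.camera(name): name is "scene" or "top" or "wrist"; returns (picture, depth): 384x512x3 uint8, red, green, blue; 384x512 float32, m along the optical axis (not along the pixel's ray), 0 where there is no reading.
- ctrl.camera_params(name): a dict with "intrinsics" (3x3 intrinsics, pixels), "k1" (the pictures are not rectified: a ray, as slopes to the right and down, at radius r is drawn at 1 + k1 r^2 times it, then the intrinsics apply), "rvec" (rotation vector, rad) and "tvec" (3), from world to camera coordinates, as OpenCV has them; the wrist camera has in their place "T_tool_cam" (4x4, takes a point from camera to tool coordinates, whose origin is the TCP and whose axes are the flange's). Camera axes: x right, y down, z forward; pixel columns grow to the right and rows downward; lengths in m; the calibration is good to about 2 mm. A picture is of the moment at which its call begins: read the wrist's pose just before it. camera_params takes no time and is no camera call.
- ctrl.hand_in(): hands the job in; it is judged then, once.
Trained networks look in the newest picture that a camera, given by its name, has taken for a name from the list of things; names that differ only in an ending like _2 or _b are one class to them, and where a whole thing is asked for, a point or a joint stands for the part that bears it (a point fixed in the world has none). Each returns a list of dicts, best first, with "score" (0 to 1); they miss things now and then, are a little off and sometimes report something else, mostly with a low value. They report only what shows in the picture. A call takes as long as a camera call. They do not tell look-alikes from the thing itself.
- ctrl.cut_out(camera, target): "region" (384x512 bool, what is visible of it) and "point" ([column, row] in pixels, amid what is visible of it).
- ctrl.tip_of(camera, target): "point" ([column, row] in pixels: a listed point, or the origin of a listed thing).
The state is a dict: "time_s": time; "qpos": joint angles; "joint_vel": joint speeds; "tau": joint torques, N m; "ee_pos": TCP position; "eef_rot": TCP orientation; "force": force on the tool from outside, world axes, zero at the start; "moment": the same for the moment, N m; "grip_width": finger opening in m; "grip_force": force on a finger pad.
Only numpy, scipy, OpenCV 4.12 (cv2) and the standard library are available. Lean on these libraries where they do the work, as an engineer would, in place of code of your own. Each camera call takes 0.05 s, during which the arm holds its last target. There are 200 camera calls.

TASK

The crank of the aluminium grinder has been taken off and lies in the drawer. Put it back: set the square hole of its hub over the grinder's upright square spindle, press and turn it as needed until the flats line up and it drops fully home, then crank it round about half a turn, either way, to check that it drives the spindle, and let go. Leave the jar and the shaker standing where they are.

Things in the scene. Friction and masses are not known exactly. Their poses are not given: they have to be found in the camera images.
- drawer: open drawer of pale ash boards, fixed; inside 720 mm wide (along y) and about 530 mm long (along x), floor 16 mm above the work surface; left and right sides 145 mm high, the front (nearest the robot) 155 mm high. Origin: on the work surface, 220 mm beyond the inner face of the front, midway between the sides
- grinder: cast aluminium hand grinder, its foot screwed down to the drawer floor so that it cannot move; body up to 90 mm in diameter, rounded at the top, 124 mm high to the flat round shoulder (38 mm diameter) from which the spindle rises; small spout on its -x side. Origin: centre of the foot's underside, on the drawer floor; z up
- spindle_seat (a point): point on the spindle's axis in the plane of the shoulder, 124 mm above the grinder's origin; z up; turns with the spindle, x and y square to its flats. The steel spindle is square, 16 mm across flats, for 21 mm above this point, bevelled for the next 3 mm, then a round nose 14 mm in diameter up to 39 mm. A hub not in line with the flats passes the nose and stops 21 to 24 mm short of home
- spindle_corner (a point): a point on one edge of the spindle's square part, 11.3 mm from the axis, 10 mm above the shoulder; turns with the spindle
- spindle (a joint): angle of the spindle in the grinder's frame (rad, grows counter-clockwise from above); at 0 the flats are square to the grinder's x and y axes. Turns endlessly either way against 0.18 N m of friction and stays where it is left
- crank: loose crank, 0.23 kg, 137 mm long: octagonal aluminium hub 36 mm across flats, 40 mm high, with a square hole 17.8 mm wide (sides along x and y); flat arm 16 mm wide along +x, 10 to 18 mm above the underside; upright grip at its end. Lies right way up on the drawer floor. Flats facing +y and -y can be pinched from above. Origin: centre of hub's underside; z up. Fits in any of four directions
- crank_seat (a point): centre of the hub's underside; it meets spindle_seat when the crank is home. Axes as the crank's
- crank_grip (a point): centre of the wooden grip, 105 mm from the hub's axis and 49 mm above the hub's underside; the grip is 20 to 28 mm in diameter, 60 mm high (19 to 79 mm above the hub's underside) and spins freely on its upright pin. A stub under it rests on the floor, level with the hub's underside. Axes as the crank's
- jar: lidded white ceramic jar standing upright, 74 mm in diameter, 107 mm high with the lid's knob, loose. Origin: centre of its underside; z up
- shaker: empty glass shaker with a steel cap standing upright, 66 mm in diameter, 104 mm high, loose. Origin: centre of its underside; z up
Mind the look-alikes: they are no part of the job. Of the things shaped like the crank, the aluminium one is meant.

How it is judged:
On the way, in this order (a step that is already met when the one before it is completed fails the run):
1. the crank is lifted well clear of the drawer floor (z of crank_seat in the frame of drawer above 0.08 m), for 0.1 s.
2. the hub has dropped fully home over the square spindle (z of crank_seat in the frame of grinder between 0.12 and 0.128 m and horizontal distance between crank_seat and spindle_seat below 0.004 m and angle between crank's own z axis and vertical below 0.1 rad), for 0.2 s.
3. with the crank home, the spindle has been cranked round to at least 130 degrees from where it stood at first (distance of spindle_corner from where it was at the start of the episode above 0.0205 m and z of crank_seat in the frame of grinder below 0.129 m and horizontal distance between crank_seat and spindle_seat below 0.004 m), for 0.05 s.
At the end, for the whole second after the job is handed in: the crank sits fully home on the square spindle (hub's underside within 4 mm of the shoulder, within 4 mm of the axis, upright within 6 degrees), let go and at rest, and the jar and the shaker stand upright within 30 mm of where they were (all of step 2 and linear speed of crank below 0.02 m/s and angle between each of jar, shaker's own z axis and vertical below 0.15 rad and distance of each of jar, shaker from where it was at the start of the episode below 0.03 m); the robot touches nothing.
It fails at once if the jar is knocked over or pushed away (angle between jar's own z axis and vertical above 0.4 rad or distance of jar from where it was at the start of the episode above 0.05 m).
It fails at once if the shaker is knocked over or pushed away (angle between shaker's own z axis and vertical above 0.4 rad or distance of shaker from where it was at the start of the episode above 0.05 m).
It also fails if it takes over 61 s, if anything falls off the work surface, if the arm or the gripper's body presses on something with over 40 N, if the wrist force passes 120 N, or if a joint passes its speed limit or range.

## Working session

There is one attempt and no reset: what is moved stays moved. The work goes in short steps, Python scripts to look and compute and a tool call to move; the robot and the scene stay as the last step left them, time stands still between calls to the robot, and variables do not carry over. Pictures are saved under pics/ and viewed, at most 13 in all, crops included, and the job is handed in when it is done.

Besides the shell and the picture viewer there is one more tool, called after "Emit:" as name(argument=value, ...) on one line, values as JSON. move_arm: Moves the arm, as the interface text tells. Its arguments: {"type":"object","properties":{"targets":{"type":"array"},"grip_force":{"type":"number"}},"required":["targets"]}

```bash
mkdir -p pics; cat > h.py <<'E'
import numpy as np, cv2
from scipy.spatial.transform import Rotation as R
from station import ctrl
def toolT():
    o=ctrl.get_obs(); T=np.eye(4); r=np.array(o['eef_rot'])
    T[:3,:3]=R.from_euler('xyz',r).as_matrix() if r.size==3 else r.reshape(3,3); T[:3,3]=o['ee_pos']; return T
def cam(name,T=None):
    p=ctrl.camera_params(name); K=np.array(p['intrinsics']); k1=p['k1']
    M=np.eye(4)
    if name=='wrist': M=(toolT() if T is None else T)@np.array(p['T_tool_cam'])
    else:
        Rm=cv2.Rodrigues(np.array(p['rvec'],float))[0]; W=np.eye(4); W[:3,:3]=Rm; W[:3,3]=np.ravel(p['tvec']); M=np.linalg.inv(W)
    return K,np.array([k1,0,0,0,0.]),M
def rays(c,pix):
    K,D,M=c; n=cv2.undistortPoints(np.array(pix,float).reshape(-1,1,2),K,D).reshape(-1,2)
    return np.c_[n,np.ones(len(n))]
def at_depth(c,pix,d): 
    return (rays(c,pix)*np.reshape(d,(-1,1)))@c[2][:3,:3].T+c[2][:3,3]
def at_z(c,pix,z):
    r=rays(c,pix)@c[2][:3,:3].T; o=c[2][:3,3]; return o+r*((z-o[2])/r[:,2])[:,None]
def proj(c,P):
    W=np.linalg.inv(c[2]); q=np.array(P,float).reshape(-1,3)
    return cv2.projectPoints(q,cv2.Rodrigues(W[:3,:3])[0],W[:3,3],c[0],c[1])[0].reshape(-1,2)
def save(n,im): cv2.imwrite('pics/'+n+'.png',im[...,::-1])
E
python3 - <<'E'
from h import *
np.set_printoptions(precision=4,suppress=True)
print(ctrl.get_obs())
ims=[]
for n in ('top','scene'):
    im,d=ctrl.camera(n); ims.append(im); np.savez('/tmp/'+n,im=im,d=d); c=cam(n); print(n,c[2][:3,3])
    for t in ('crank','grinder','jar','shaker','spindle_seat','crank_grip','crank_seat'):
        for r in ctrl.tip_of(n,t): 
            u,v=r['point']; dd=d[int(np.clip(v,0,383)),int(np.clip(u,0,511))]
            print(n,t,round(r['score'],2),np.round(r['point'],1),at_depth(c,[[u,v]],[dd])[0])
save('top',cv2.resize(ims[0],(800,600)));save('scene',cv2.resize(ims[1],(800,600)))
E
```

```text
{'time_s': 0.0, 'qpos': array([-1.2806,  0.3005,  1.5216, -0.    ,  1.3207, -0.0666]), 'joint_vel': array([ 0.    ,  0.0007,  0.0005,  0.0001, -0.0002,  0.0011]), 'tau': array([  0.0024, -53.1799, -35.2728,   0.0709,   0.0245,  -0.0001]), 'ee_pos': array([ 0.192 , -0.5151,  0.2189]), 'eef_rot': array([-3.1404, -0.0001,  0.3568]), 'force': array([ 0.4924, -0.1892,  0.108 ]), 'moment': array([-0.008 , -0.0305,  0.0467]), 'grip_force': 0.0, 'grip_width': 0.09405704893873648}
top [0.2292 0.1123 1.4628]
top crank 0.83 [249.2 208.7] [0.4492 0.1412 0.0574]
top crank 0.62 [209.  299.2] [0.1644 0.2722 0.0049]
top crank 0.54 [138.9 155.1] [0.6341 0.5071 0.0406]
top grinder 0.66 [310.4 176.5] [ 0.5406 -0.0509  0.1135]
top jar 0.63 [229.8 128. ] [0.7055 0.202  0.0988]
top shaker 0.75 [362.1 128.1] [ 0.715  -0.233   0.0653]
top spindle_seat 0.55 [316.6 164.5] [ 0.5712 -0.0674  0.1439]
top crank_grip 0.84 [132.6 186.5] [0.5205 0.5131 0.0755]
top crank_grip 0.66 [199.2 265.6] [0.2694 0.2957 0.0764]
top crank_grip 0.63 [242.9 173.6] [0.5753 0.1629 0.0123]
top crank_grip 0.45 [248.7 207.6] [0.4522 0.
[... 205 characters left out ...]
23  0.8838]
scene crank 0.8 [250.3 211.1] [0.4815 0.1227 0.0189]
scene crank 0.55 [202.  156.5] [0.1787 0.2575 0.0198]
scene crank 0.43 [347.  165.7] [0.6948 0.3571 0.1387]
scene grinder 0.96 [246.2 268.4] [ 0.6109 -0.0972  0.0776]
scene jar 0.76 [337.4 225.4] [0.7527 0.1723 0.0701]
scene shaker 0.91 [260.3 357.6] [ 0.7633 -0.2738  0.076 ]
scene spindle_seat 0.62 [242.3 240.4] [ 0.584  -0.0719  0.1505]
scene crank_grip 0.48 [229.  148.4] [0.3406 0.2155 0.153 ]
scene crank_grip 0.48 [320.8 144.1] [0.5419 0.5154 0.0594]
scene crank_seat 0.95 [250.8 209.9] [0.4838 0.1223 0.0264]
scene crank_seat 0.75 [202.3 157.4] [0.1794 0.2578 0.0156]
scene crank_seat 0.61 [344.7 160.6] [0.6806 0.3705 0.1438]
```

View pics/top.png

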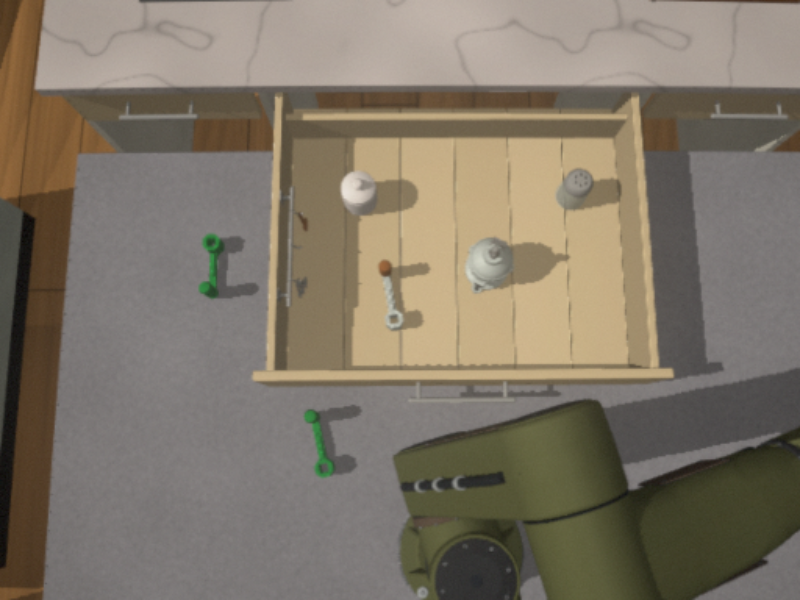

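View pics/scene.png

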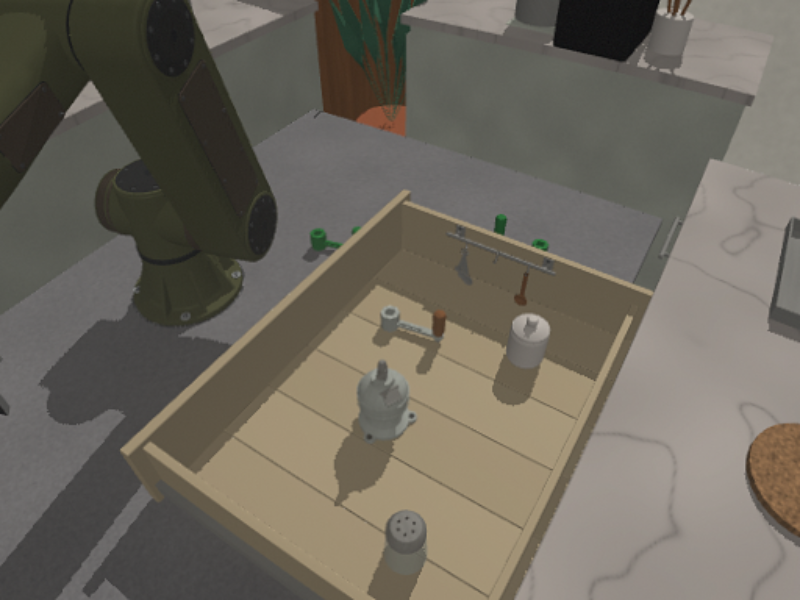

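Candidates in the top view at 800x600: green crank (212,265), green crank (318,443), and an aluminium crank with a wooden grip at hub (393,319) and grip (385,267). Only the last one is aluminium and in the drawer. The grinder is at (490,258), the jar at (360,192) and the shaker at (575,187). I'll confirm with a crop and measure.

```bash
cat >> h.py <<'E'
def delta(pos,yaw):
    "shift (50 mm units) and turn about tool from the measured pose to pos, pointing down, yaw"
    T=toolT(); G=R.from_euler('xyz',[np.pi,0,yaw]).as_matrix()
    return np.round(T[:3,:3].T@(np.array(pos)-T[:3,3])/.05,3), np.round(R.from_matrix(T[:3,:3].T@G).as_rotvec(),3)
E
python3 - <<'E'
from h import *
np.set_printoptions(precision=4,suppress=True)
z=np.load('/tmp/top.npz'); c=cam('top')
save('crop',cv2.resize(z['im'][150:220,225:345],None,fx=6,fy=6,interpolation=cv2.INTER_CUBIC))
hub=at_z(c,[[251.7,204.4]],.056)[0]; grip=at_z(c,[[246.4,170.7]],.095)[0]
print(hub,grip,np.linalg.norm((hub-grip)[:2]),np.arctan2(*(grip-hub)[1::-1]))
vv,uu=np.mgrid[0:384,0:512]; P=at_depth(c,np.c_[uu.ravel(),vv.ravel()],z['d'].ravel())
def st(lo,hi,zl,zh):
    m=np.all((P[:,:2]>lo)&(P[:,:2]<hi),1)&(P[:,2]>zl)&(P[:,2]<zh); q=P[m]; print(len(q),q.min(0),q.max(0),q.mean(0))
st([.4,.08],[.5,.2],.045,.07); st([.52,.1],[.62,.2],.08,.11); st([.5,-.13],[.65,0],.16,.2);st([.45,-.15],[.65,.05],.13,.16)
print(delta([hub[0],hub[1],.3],np.arctan2(*(grip-hub)[1::-1])))
E
```

```text
[0.4633 0.1332 0.056 ] [0.5649 0.1489 0.095 ] 0.10286278433058892 0.15393184361215384
83 [0.4465 0.113  0.0452] [0.4846 0.1483 0.0636] [0.4648 0.1318 0.0554]
58 [0.5555 0.1376 0.0833] [0.5827 0.1601 0.0999] [0.5675 0.1487 0.0919]
30 [ 0.5701 -0.0724  0.1611] [ 0.5861 -0.0543  0.1816] [ 0.5775 -0.062   0.1715]
108 [ 0.5539 -0.0864  0.1302] [ 0.608  -0.0446  0.1587] [ 0.5763 -0.0621  0.14  ]
(array([  9.612, -10.259,  -1.611]), array([0.   , 0.   , 0.203]))
```

View pics/crop.png

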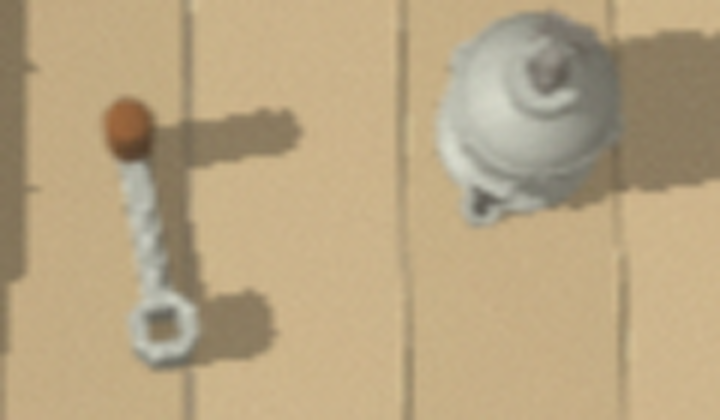

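The crop confirms it: an octagonal aluminium hub with a square hole at crop (162,325) and a wooden grip at (128,128). Hub to grip measures 103 mm against 105 stated. I'll move over the grinder first to see the spindle.

Emit:
move_arm(targets=[[1, 1, -0.5, -1, 0, 0, 0], [1, 2, -1, -2, 0, 0, 0.05], [1, 3, -1.8, -2.6, 0, 0, 0.1], [1, 3.8, -2.5, -2.6, 0, 0, 0.2], [1, 4.7, -3.1, -2.6, 0, 0, 0.2], [1, 5.5, -3.7, -2.6, 0, 0, 0.2], [1, 6.3, -4.3, -2.6, 0, 0, 0.2], [1, 7.1, -4.9, -2.6, 0, 0, 0.2], [1, 8, -5.6, -2.6, 0, 0, 0.2], [1, 8.9, -6.2, -2.6, 0, 0, 0.2], [1, 8.9, -6.2, -2.6, 0, 0, 0.2], [1, 8.9, -6.2, -2.6, 0, 0, 0.2]])

```text
time_s: 2.0
ee_pos: [0.5019, -0.0666, 0.3494]
eef_rot: [-3.141, -0.0, 0.159]
force: [-0.3, -0.6, 0.3]
grip_width: 0.0939
grip_force: 0.0
```

```bash
python3 - <<'E'
from h import *
np.set_printoptions(precision=4,suppress=True)
T=toolT(); im,d=ctrl.camera('wrist'); c=cam('wrist',T); np.savez('/tmp/w1',im=im,d=d,T=T)
print(T[:3,3],ctrl.camera_params('wrist')['T_tool_cam'],c[0],ctrl.get_obs()['time_s'])
print(proj(c,[[.577,-.062,.14],[.577,-.062,.179],[.463,.133,.056]]))
for t in ('spindle_seat','spindle_corner','crank_seat','crank_grip'):
    for r in ctrl.tip_of('wrist',t): 
        z={'spindle_seat':.14,'spindle_corner':.15,'crank_seat':.016,'crank_grip':.065}[t]
        print(t,round(r['score'],2),np.round(r['point'],1),at_z(c,[r['point']],z)[0])
save('w1',cv2.resize(im,(800,600)))
E
```

```text
[ 0.5019 -0.0666  0.3494] [[-0.0004 -0.9585 -0.2852  0.0833]
 [ 1.     -0.0005  0.0001  0.0007]
 [-0.0003 -0.2852  0.9585 -0.1649]
 [ 0.      0.      0.      1.    ]] [[277.6784   0.     255.2704]
 [  0.     277.6784 187.4815]
 [  0.       0.       1.    ]] 2.05
[[260.3262 112.0028]
 [260.912  112.7719]
 [135.0312 161.4537]]
spindle_seat 0.51 [265.3 103.2] [ 0.589  -0.0666  0.14  ]
spindle_corner 0.65 [266.3 102.5] [ 0.5899 -0.0673  0.15  ]
crank_seat 0.85 [143. 153.] [0.4705 0.1352 0.016 ]
crank_seat 0.66 [ 78.2 276.7] [0.1801 0.2672 0.016 ]
crank_grip 0.83 [ 52.  243.6] [0.2839 0.2837 0.065 ]
crank_grip 0.71 [125.9  93.8] [0.5714 0.1488 0.065 ]
```

View pics/w1.png

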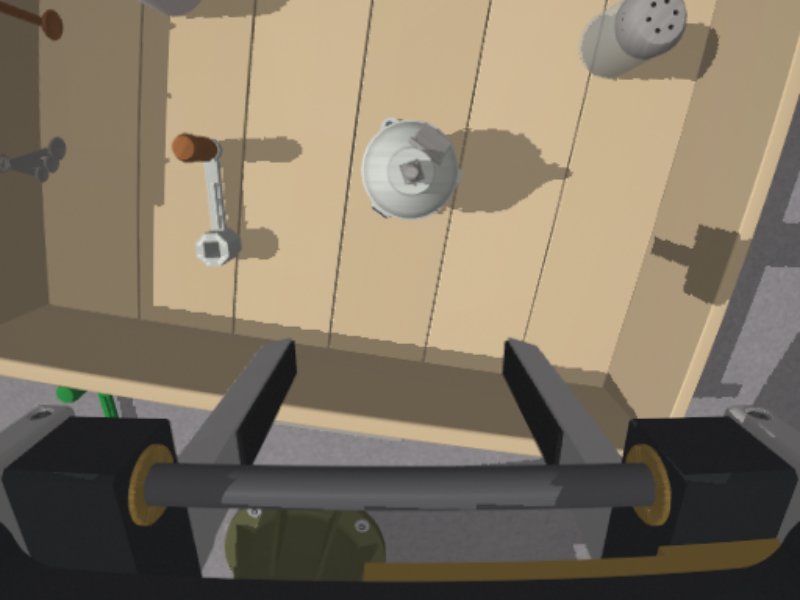

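The wrist view shows the spindle at (411,172), looking straight down on it, the crank hub at (214,248), and the grip at (193,148). I'll enlarge the spindle to read its angle.

```bash
python3 - <<'E'
from h import *
z=np.load('/tmp/w1.npz')
a=cv2.resize(z['im'][90:130,243:283],(400,400),interpolation=cv2.INTER_CUBIC)
b=cv2.resize(z['im'][138:178,115:155],(400,400),interpolation=cv2.INTER_CUBIC)
save('w1c',np.hstack([a,b]))
E
```

```text
(no output)
```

View pics/w1c.png

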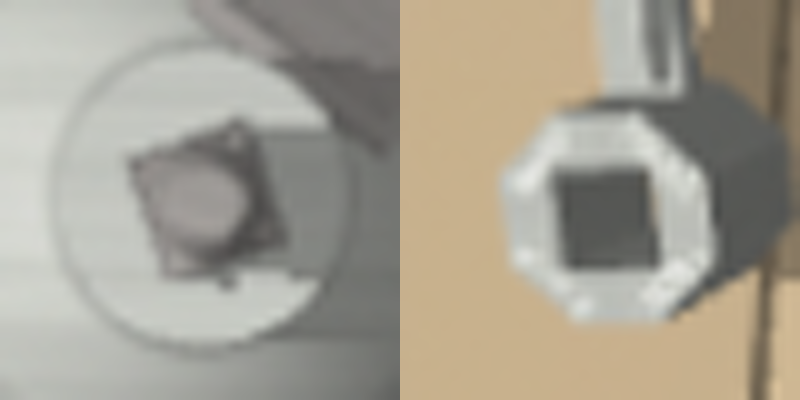

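Spindle corners in the left crop: (130,160), (238,122), (285,242), (168,275), with the shoulder ring centred at (203,197). Hole corners in the right crop: (155,170), (252,166), (260,268), (162,270).

```bash
python3 - <<'E'
from h import *
np.set_printoptions(precision=4,suppress=True)
z=np.load('/tmp/w1.npz'); c=cam('wrist',z['T'])
def A(pts,off,zz): return at_z(c,np.array(pts)/10-.45+np.array(off),zz)
def ang(P): 
    v=np.roll(P,-1,0)-P; a=np.arctan2(v[:,1],v[:,0]); return np.angle(np.mean(np.exp(4j*a)))/4,np.linalg.norm(v[:,:2],axis=1)
S=A([(130,160),(238,122),(285,242),(168,275)],(243,90),.161); print('sq',S.mean(0),ang(S))
sh=A([(52,198),(352,196),(202,40),(203,352)],(243,90),.14); print('ring',sh.mean(0),np.linalg.norm(sh[0]-sh[1]))
H=A([(155,170),(252,166),(260,268),(162,270)],(115,138),.056); print('hole',H.mean(0),ang(H))
O=A([(101,180),(160,110),(235,108),(309,180),(312,250),(262,320),(178,322),(112,250)],(115,138),.056);print('oct',O.mean(0))
g=at_z(c,[[125.9,93.8]],.065)[0]; h=H.mean(0); print('yaw via grip',np.arctan2(g[1]-h[1],g[0]-h[0]),np.linalg.norm((g-h)[:2]))
# circle for front: depth check
print(z['d'][int(138+21),int(115+12)])
print(delta([h[0],h[1],.2],.15))
E
```

```text
sq [ 0.5808 -0.0644  0.161 ] (np.float64(0.48905046836053867), array([0.014 , 0.0155, 0.015 , 0.0146]))
ring [ 0.5809 -0.0646  0.14  ] 0.03911953672808267
hole [0.4666 0.1327 0.056 ] (np.float64(0.1486109683072243), array([0.0168, 0.0175, 0.0171, 0.0172]))
oct [0.4672 0.1325 0.056 ]
yaw via grip 0.152326747034414 0.10609917695701228
0.46341088
(array([-0.038, -4.109,  2.988]), array([0.   , 0.   , 0.007]))
```

Emit:
move_arm(targets=[[1, 0, -1, 0, 0, 0, 0], [1, 0, -2, 0.5, 0, 0, 0], [1, 0, -3, 1.2, 0, 0, 0], [1, -0.04, -4.1, 2, 0, 0, 0.01], [1, -0.04, -4.11, 3, 0, 0, 0.01], [1, -0.04, -4.11, 3.9, 0, 0, 0.01], [1, -0.04, -4.11, 4.7, 0, 0, 0.01], [1, -0.04, -4.11, 5.4, 0, 0, 0.01], [1, -0.04, -4.11, 5.9, 0, 0, 0.01], [1, -0.04, -4.11, 6.19, 0, 0, 0.01], [1, -0.04, -4.11, 6.19, 0, 0, 0.01]])

```text
time_s: 3.35
ee_pos: [0.4659, 0.1319, 0.0385]
eef_rot: [3.141, 0.003, 0.145]
force: [0.8, -0.2, 0.2]
grip_width: 0.0936
grip_force: 0.0
```

```bash
python3 - <<'E'
from h import *
np.set_printoptions(precision=4,suppress=True)
T=toolT(); im,d=ctrl.camera('wrist'); c=cam('wrist',T); o=ctrl.get_obs(); print(o['ee_pos'],o['eef_rot'],o['force'])
print(proj(c,[[.4668,.1326,.056]])) 
save('w2',cv2.resize(im,(800,600)))
E
```

```text
[0.4666 0.1322 0.0399] [3.1415 0.0009 0.1453] [-0.0397  0.2578  0.645 ]
[[253.1572 249.4786]]
```

View pics/w2.png

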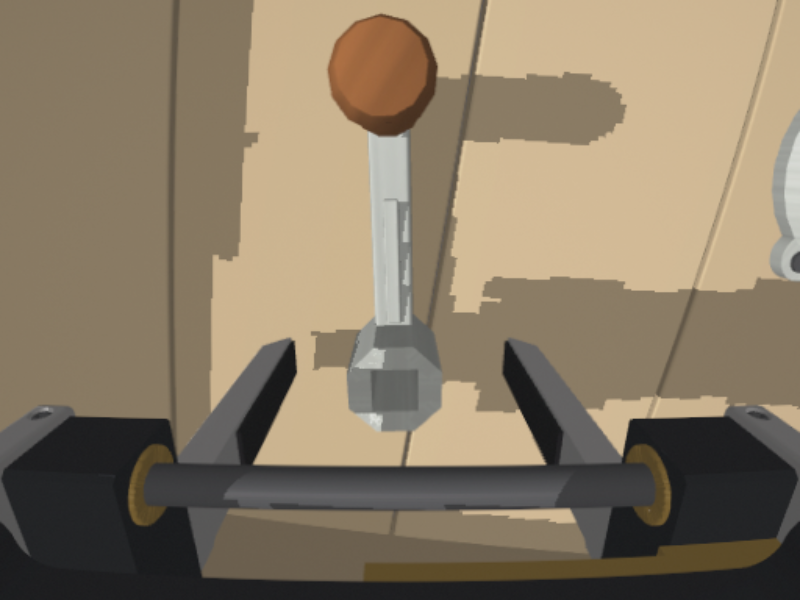

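The hub hole is at (395,392), within about 1 px of where I predicted it, and centred between the fingers. Closing now.

Emit:
move_arm(targets=[[-1, 0, 0, 0, 0, 0, 0], [-1, 0, 0, 0, 0, 0, 0], [-1, 0, 0, 0, 0, 0, 0], [-1, 0, 0, 0, 0, 0, 0], [-1, 0, 0, 0, 0, 0, 0], [-1, 0, 0, 0, 0, 0, 0], [-1, 0, 0, 0, 0, 0, 0], [-1, 0, 0, -0.4, 0, 0, 0], [-1, 0, 0, -1, 0, 0, 0], [-1, 0, 0, -1, 0, 0, 0]], grip_force=50)

```text
time_s: 4.4
ee_pos: [0.4681, 0.1335, 0.0927]
eef_rot: [-3.141, -0.005, 0.147]
force: [-0.5, 0.2, -2.9]
grip_width: 0.0353
grip_force: 49.9
```

Emit:
move_arm(targets=[[-1, 0, 0, -0.9, 0, 0, 0], [-1, 0, 0, -1.8, 0, 0, 0], [-1, 0, 0, -2.7, 0, 0, 0], [-1, 0, 0, -3.2, 0, 0, 0], [-1, 0, 0, -3.2, 0, 0, 0], [-1, 0, 0, -3.2, 0, 0, 0]])

```text
time_s: 5.0
ee_pos: [0.4663, 0.1331, 0.248]
eef_rot: [3.141, 0.002, 0.147]
force: [-0.3, 0.1, -3.3]
grip_width: 0.0354
grip_force: 49.9
```

```bash
python3 - <<'E'
from h import *
np.set_printoptions(precision=4,suppress=True)
T=toolT(); im,d=ctrl.camera('wrist'); c=cam('wrist',T); o=ctrl.get_obs(); print(o['ee_pos'],o['eef_rot'],o['force'],o['grip_width'])
np.savez('/tmp/w3',im=im,d=d,T=T)
a=cv2.resize(im[205:295,200:310],None,fx=7,fy=6.666,interpolation=cv2.INTER_CUBIC)
save('w3',a)
for t in ('crank_seat','crank_grip'):
  for r in ctrl.tip_of('wrist',t): print(t,r['score'],r['point'])
h=T@np.array([0,0,-.016,1]); print(proj(c,h[:3]), d[250,253])
g=T@np.array([.105,0,-.055,1]); print(proj(c,g[:3]))
E
```

```text
[0.4661 0.1331 0.2475] [3.1414 0.0033 0.1468] [-0.6917 -0.0063 -2.9871] 0.03561235175843828
crank_seat 0.84 [0.0, 10.5]
crank_seat 0.58 [255.3, 214.1]
[[254.138  249.7055]] 0.18070258
[[253.2986  44.0562]]
```

View pics/w3.png

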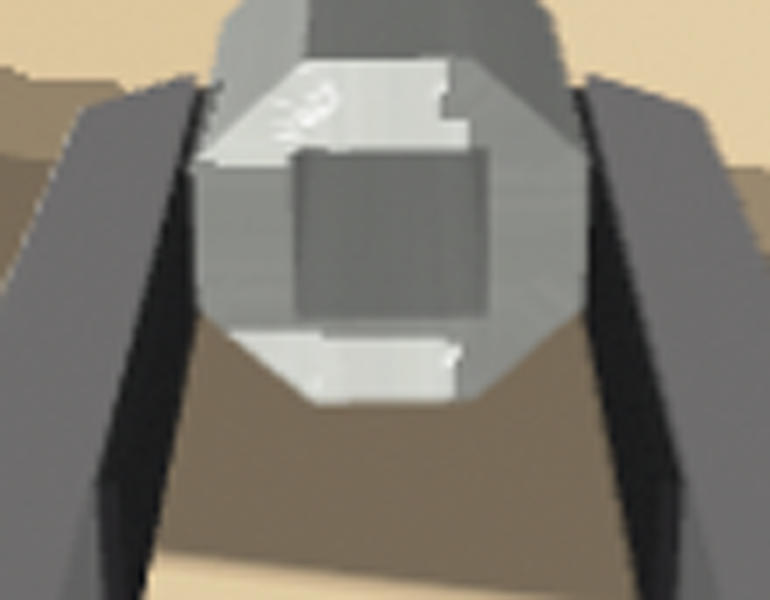

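The hub is held, but its hole sits about 10 px higher in the picture than predicted, at crop (391,235). I'll check for slip or tilt with depth.

```bash
python3 - <<'E'
from h import *
np.set_printoptions(precision=4,suppress=True)
z=np.load('/tmp/w3.npz'); T=z['T']; c=cam('wrist',np.eye(4)); d=z['d']
poly=(np.array([(198,170),(300,60),(470,60),(585,160),(583,310),(470,400),(320,403),(200,310)],float)/[7,6.666]+[199.6,204.6])
hole=(np.array([(280,140),(500,138),(502,330),(284,330)],float)/[7,6.666]+[199.6,204.6])
m=np.zeros(d.shape,np.uint8); cv2.fillPoly(m,[poly.round().astype(int)],1); m=cv2.erode(m,np.ones((3,3),np.uint8)); cv2.fillPoly(m,[hole.round().astype(int)],0)
v,u=np.nonzero(m); P=at_depth(c,np.c_[u,v],d[v,u])   # tool frame
ok=d[v,u]>0; P=P[ok]
for _ in range(5):
    A=np.c_[P[:,:2],np.ones(len(P))]; s=np.linalg.lstsq(A,P[:,2],rcond=None)[0]; r=P[:,2]-A@s; P=P[abs(r)<max(.0015,2*np.std(r))]
print(len(P),s,np.std(r))
hc=np.array([(292,152),(488,150),(490,318),(296,318)],float)/[7,6.666]+[199.55,204.55]
ry=rays(c,hc)@c[2][:3,:3].T; o=c[2][:3,3]
t=(s[2]+s[0]*o[0]+s[1]*o[1]-o[2])/(ry[:,2]-s[0]*ry[:,0]-s[1]*ry[:,1]); H=o+ry*t[:,None]; print('hole corners tool',H,H.mean(0),np.linalg.norm(np.roll(H,-1,0)-H,axis=1))
# grip: any reading near
g=d[0:120,200:310]; print(g.shape,np.percentile(g[g>0],[1,5,50]))
im=z['im'].astype(int); br=(im[...,0]-im[...,2]>60)&(d<.25)&(d>0); v,u=np.nonzero(br); 
Q=at_depth(c,np.c_[u,v],d[v,u]); print(len(Q),Q.min(0) if len(Q) else '',Q.max(0) if len(Q) else '')
E
```

```text
1249 [ 0.0048  0.0073 -0.0058] 0.0005636696971915796
hole corners tool [[ 0.01   -0.0081 -0.0058]
 [ 0.0101  0.0094 -0.0057]
 [-0.0076  0.0099 -0.0057]
 [-0.0075 -0.008  -0.0059]] [ 0.0012  0.0008 -0.0058] [0.0175 0.0177 0.0179 0.0175]
(120, 110) [0.108  0.1091 0.3505]
3283 [ 0.0193 -0.2157 -0.1054] [0.179  0.0204 0.1048]
```

There's no tilt: the hub slipped 10 mm down in the pads and its hole is at tool (+1, +1) mm. I'll move over the spindle, turning +0.34 rad to line up the flats.

Emit:
move_arm(targets=[[-1, 0.3, 0.7, 0, 0, 0, -0.1], [-1, 0.6, 1.5, 0, 0, 0, -0.2], [-1, 0.9, 2.3, 0, 0, 0, -0.3], [-1, 1.2, 3.1, 0, 0, 0, -0.342], [-1, 1.5, 3.8, 0, 0, 0, -0.342], [-1, 1.667, 4.24, 0, 0, 0, -0.342], [-1, 1.667, 4.24, 0, 0, 0, -0.342], [-1, 1.667, 4.24, 0, 0, 0, -0.342], [-1, 1.667, 4.24, 0, 0, 0, -0.342]])

```text
time_s: 6.05
ee_pos: [0.5798, -0.0636, 0.2493]
eef_rot: [-3.141, 0.001, 0.49]
force: [0.2, 0.4, -3.0]
grip_width: 0.036
grip_force: 49.9
```

```bash
python3 - <<'E'
from h import *
np.set_printoptions(precision=4,suppress=True)
T=toolT(); im,d=ctrl.camera('wrist'); o=ctrl.get_obs(); print(o['ee_pos'],o['eef_rot'],o['force'],o['moment'],o['qpos'])
np.savez('/tmp/w4',im=im,d=d,T=T)
c=cam('wrist',np.eye(4)); P=at_depth(c,[[255,226],[228,240],[283,240],[255,262]],[d[226,255],d[240,228],d[240,283],d[262,255]]); print(P)
im,d=ctrl.camera('scene'); np.savez('/tmp/s4',im=im,d=d)
c=cam('scene'); u,v=proj(c,[.581,-.0646,.19])[0]; print(u,v)
u,v=int(u),int(v); a=im[v-45:v+45,u-60:u+60]
save('s4',cv2.resize(a,(800,600),interpolation=cv2.INTER_CUBIC))
E
```

```text
[ 0.5799 -0.0635  0.2496] [-3.1412  0.0004  0.4898] [-0.2859  0.8014 -2.8436] [ 0.0191  0.0592 -0.0198] [-0.1719  0.3548  1.3785  0.0001  1.4089  0.9091]
[[ 0.0107  0.0005 -0.0058]
 [ 0.0009 -0.0167 -0.0057]
 [ 0.0007  0.0183 -0.0052]
 [-0.0151  0.0004 -0.0056]]
242.54942147614378 228.06481912862972
```

View pics/s4.png

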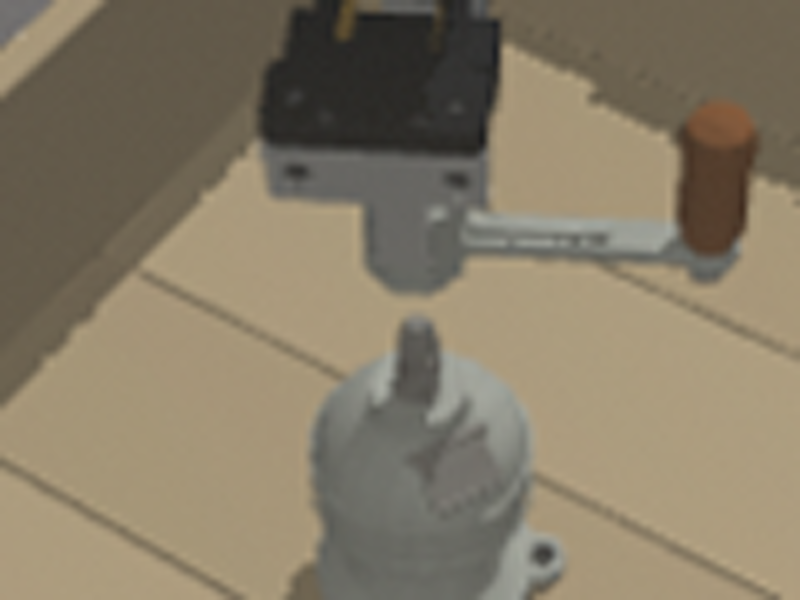

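The scene crop shows the hub at (415,270) squarely above the spindle nose at (417,325). Descending onto the nose.

Emit:
move_arm(targets=[[-1, -0.01, 0.01, 0.3, 0, 0, 0], [-1, -0.01, 0.01, 0.6, 0, 0, 0], [-1, -0.01, 0.01, 0.68, 0, 0, 0], [-1, -0.01, 0.01, 0.74, 0, 0, 0], [-1, -0.01, 0.01, 0.8, 0, 0, 0], [-1, -0.01, 0.01, 0.86, 0, 0, 0], [-1, -0.01, 0.01, 0.86, 0, 0, 0]])

```text
time_s: 6.85
ee_pos: [0.58, -0.0649, 0.2069]
eef_rot: [-3.142, 0.0, 0.489]
force: [0.9, 0.1, -2.4]
grip_width: 0.0355
grip_force: 49.9
```

No contact force, so it's over the nose. Going on down slowly.

Emit:
move_arm(targets=[[-1, 0, 0, 0.06, 0, 0, 0], [-1, 0, 0, 0.12, 0, 0, 0], [-1, 0, 0, 0.18, 0, 0, 0], [-1, 0, 0, 0.22, 0, 0, 0], [-1, 0, 0, 0.26, 0, 0, 0], [-1, 0, 0, 0.26, 0, 0, 0]])

```text
time_s: 7.45
ee_pos: [0.5799, -0.065, 0.1936]
eef_rot: [-3.141, 0.0, 0.489]
force: [0.2, 0.3, -2.4]
grip_width: 0.0354
grip_force: 49.9
```

Emit:
move_arm(targets=[[-1, 0, 0, 0.06, 0, 0, 0], [-1, 0, 0, 0.12, 0, 0, 0], [-1, 0, 0, 0.18, 0, 0, 0], [-1, 0, 0, 0.24, 0, 0, 0], [-1, 0, 0, 0.3, 0, 0, 0], [-1, 0, 0, 0.34, 0, 0, 0], [-1, 0, 0, 0.34, 0, 0, 0]])

```text
time_s: 8.15
ee_pos: [0.5799, -0.065, 0.1766]
eef_rot: [-3.141, 0.0, 0.489]
force: [-1.1, -0.3, -2.5]
grip_width: 0.0356
grip_force: 49.9
```

Emit:
move_arm(targets=[[-1, 0, 0, 0.02, 0, 0, 0], [-1, 0, 0, 0.04, 0, 0, 0], [-1, 0, 0, 0.06, 0, 0, 0], [-1, 0, 0, 0.06, 0, 0, 0]])

```text
time_s: 8.55
ee_pos: [0.58, -0.065, 0.174]
eef_rot: [3.142, -0.0, 0.489]
force: [0.9, 0.5, -1.1]
grip_width: 0.0353
grip_force: 49.9
```

Emit:
move_arm(targets=[[0.2, 0, 0, 0, 0, 0, 0], [0.2, 0, 0, 0, 0, 0, 0], [0.2, 0, 0, 0, 0, 0, 0], [0.2, 0, 0, 0, 0, 0, 0], [0.2, 0.02, 0, 0.08, 0, 0, 0], [0.2, 0.02, 0, 0.15, 0, 0, 0], [0.2, 0.02, 0, 0.15, 0, 0, 0]])

```text
time_s: 9.25
ee_pos: [0.5806, -0.0644, 0.1656]
eef_rot: [-3.141, 0.001, 0.489]
force: [0.1, 0.0, -0.7]
grip_width: 0.0563
grip_force: 0.0
```

```bash
python3 - <<'E'
from h import *
np.set_printoptions(precision=4,suppress=True)
T=toolT(); im,d=ctrl.camera('wrist'); o=ctrl.get_obs(); print(o['ee_pos'],o['force'],o['grip_width'])
c=cam('wrist',T); save('w5',cv2.resize(im[180:300,175:335],(800,600),interpolation=cv2.INTER_CUBIC)); np.savez('/tmp/w5',im=im,d=d,T=T)
E
```

```text
[ 0.5807 -0.0645  0.166 ] [-0.6283 -0.4521 -0.3146] 0.05625470307410714
```

View pics/w5.png

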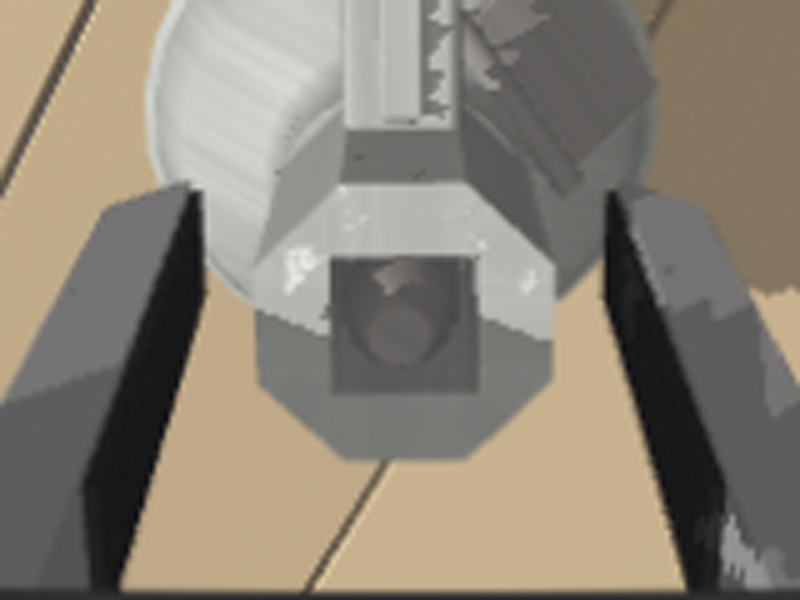

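The hub is on the spindle, with the nose at (400,335) inside the hole. I'll check by depth whether it is home.

```bash
python3 - <<'E'
from h import *
np.set_printoptions(precision=4,suppress=True)
z=np.load('/tmp/w5.npz'); c=cam('wrist',z['T']); d=z['d']
for n,p in dict(front=(400,225),L=(295,320),R=(515,320),back=(400,425),nose=(400,340)).items():
    u,v=p[0]/5+175-.4,p[1]/5+180-.4; print(n,at_depth(c,[[u,v]],[np.median(d[int(v)-1:int(v)+3,int(u)-1:int(u)+3])])[0])
h=at_z(c,np.array([(332,257),(478,257),(478,393),(332,393)])/5+[174.6,179.6],.18); print(h.mean(0), np.linalg.inv(z['T'])@np.r_[h.mean(0),1])
E
```

```text
front [ 0.5944 -0.0574  0.1801]
L [ 0.5777 -0.0519  0.1807]
R [ 0.5902 -0.0752  0.1808]
back [ 0.5716 -0.0695  0.182 ]
nose [ 0.5803 -0.0649  0.1786]
[ 0.5829 -0.0642  0.18  ] [ 0.0021  0.0008 -0.0144  1.    ]
```

Hub top is at 0.181 and the nose at 0.179, so the hub is home with the TCP on the axis. Closing firmly and cranking counter-clockwise.

Emit:
move_arm(targets=[[-1, 0, 0, 0, 0, 0, 0], [-1, 0, 0, 0, 0, 0, 0], [-1, 0, 0, 0, 0, 0, 0], [-1, 0, 0, 0, 0, 0, 0], [-1, 0, 0, 0, 0, 0, -0.1], [-1, 0, 0, 0, 0, 0, -0.2], [-1, 0, 0, 0, 0, 0, -0.3], [-1, 0, 0, 0, 0, 0, -0.4], [-1, 0, 0, 0, 0, 0, -0.4]], grip_force=60)

```text
time_s: 10.2
ee_pos: [0.5807, -0.0643, 0.1666]
eef_rot: [-3.141, -0.0, 0.89]
force: [-2.8, -0.2, 1.8]
grip_width: 0.0358
grip_force: 60.0
```

```bash
python3 -c "
from h import *
o=ctrl.get_obs(); print(o['moment'],o['force'],o['qpos'])"
```

```text
[ 0.36491165  0.41244821 -0.08143245] [-2.77017027 -0.16273397  1.83895555] [-1.73150457e-01  4.21866198e-01  1.48213465e+00  3.67050722e-04
  1.23800099e+00  5.07180963e-01]
```

Forces are small, so I'll keep cranking.

Emit:
move_arm(targets=[[-1, 0, 0, 0, 0, 0, -0.12], [-1, 0, 0, 0, 0, 0, -0.24], [-1, 0, 0, 0, 0, 0, -0.36], [-1, 0, 0, 0, 0, 0, -0.48], [-1, 0, 0, 0, 0, 0, -0.6], [-1, 0, 0, 0, 0, 0, -0.72], [-1, 0, 0, 0, 0, 0, -0.84], [-1, 0, 0, 0, 0, 0, -0.96], [-1, 0, 0, 0, 0, 0, -1.08], [-1, 0, 0, 0, 0, 0, -1.2], [-1, 0, 0, 0, 0, 0, -1.2]])

```text
time_s: 11.3
ee_pos: [0.5811, -0.0642, 0.1665]
eef_rot: [3.141, -0.0, 2.088]
force: [1.3, 1.7, 0.6]
grip_width: 0.0354
grip_force: 60.0
```

Emit:
move_arm(targets=[[-1, 0, 0, 0, 0, 0, -0.12], [-1, 0, 0, 0, 0, 0, -0.24], [-1, 0, 0, 0, 0, 0, -0.36], [-1, 0, 0, 0, 0, 0, -0.48], [-1, 0, 0, 0, 0, 0, -0.6], [-1, 0, 0, 0, 0, 0, -0.72], [-1, 0, 0, 0, 0, 0, -0.84], [-1, 0, 0, 0, 0, 0, -0.96], [-1, 0, 0, 0, 0, 0, -1.08], [-1, 0, 0, 0, 0, 0, -1.2], [-1, 0, 0, 0, 0, 0, -1.3], [-1, 0, 0, 0, 0, 0, -1.3]])

```text
time_s: 12.5
ee_pos: [0.5811, -0.0638, 0.1666]
eef_rot: [3.141, 0.001, -2.897]
force: [1.6, 5.1, 0.4]
grip_width: 0.0356
grip_force: 60.0
```

```bash
python3 - <<'E'
from h import *
np.set_printoptions(precision=4,suppress=True)
T=toolT(); im,d=ctrl.camera('wrist'); o=ctrl.get_obs(); print(o['ee_pos'],o['eef_rot'],o['force'],o['moment'],o['qpos'])
save('w6',cv2.resize(im,(800,600),interpolation=cv2.INTER_CUBIC)); np.savez('/tmp/w6',im=im,d=d,T=T)
c=cam('wrist',T)
for p in ((400,225),(295,320),(515,320),(400,425),(400,340)):
    u,v=p[0]/5+175-.4,p[1]/5+180-.4; print(at_depth(c,[[u,v]],[np.median(d[int(v)-1:int(v)+3,int(u)-1:int(u)+3])])[0])
E
```

```text
[ 0.5812 -0.0638  0.1665] [ 3.1407  0.001  -2.8993] [2.16   5.6789 0.9562] [ 1.2668 -0.445  -0.0777] [-0.1725  0.4222  1.4817  0.0013  1.2371 -1.986 ]
[ 0.5665 -0.0686  0.1798]
[ 0.5812 -0.078   0.1808]
[ 0.5749 -0.0522  0.1807]
[ 0.5917 -0.0623  0.1817]
[ 0.5821 -0.0647  0.1783]
```

View pics/w6.png

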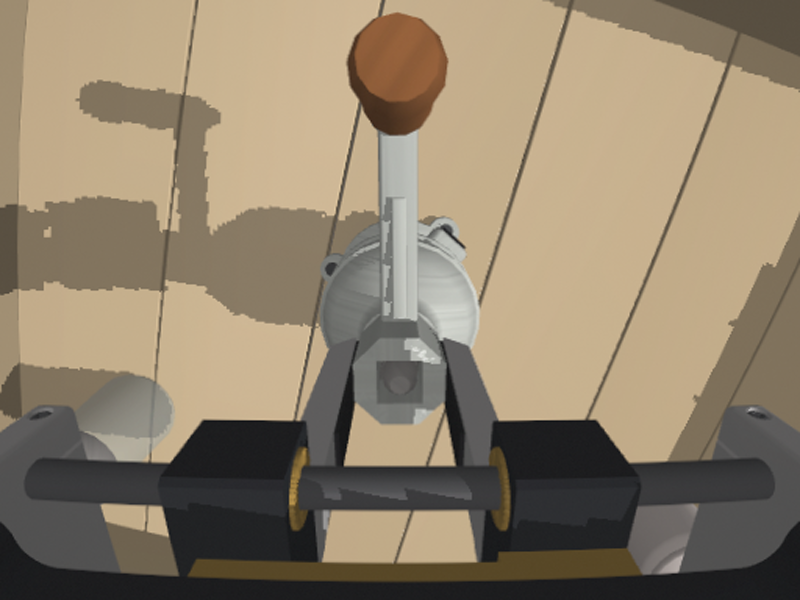

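The crank turned with the tool by 2.9 rad and is still home (hub top 0.181, hub at (400,390)). Releasing and withdrawing upwards.

Emit:
move_arm(targets=[[0.3, 0, 0, 0, 0, 0, 0], [0.3, 0, 0, 0, 0, 0, 0], [0.3, 0, 0, 0, 0, 0, 0], [0.3, 0, 0, 0, 0, 0, 0], [0.3, 0, 0, -0.3, 0, 0, 0], [0.3, 0, 0, -0.8, 0, 0, 0], [0.3, 0, 0, -1.6, 0, 0, 0], [0.3, 0, 0, -2.5, 0, 0, 0], [0.3, 0, 0, -3, 0, 0, 0], [0.3, 0, 0, -3, 0, 0, 0], [0.3, 0, 0, -3, 0, 0, 0]])

```text
time_s: 13.65
ee_pos: [0.5808, -0.0646, 0.316]
eef_rot: [-3.142, -0.0, -2.895]
force: [-0.8, 0.8, -0.2]
grip_width: 0.0613
grip_force: 0.0
```

```bash
python3 - <<'E'
from h import *
np.set_printoptions(precision=4,suppress=True)
T=toolT(); im,d=ctrl.camera('wrist'); c=cam('wrist',T); print(T[:3,3],ctrl.get_obs()['force'])
vv,uu=np.mgrid[0:384,0:512]; P=at_depth(c,np.c_[uu.ravel(),vv.ravel()],d.ravel())
m=(np.linalg.norm(P[:,:2]-[.581,-.0646],axis=1)<.02)&(P[:,2]>.165)&(P[:,2]<.25); q=P[m]; print(len(q),np.percentile(q[:,2],[5,50,95]),q.mean(0))
save('w7',cv2.resize(im,(800,600)))
E
```

```text
[ 0.5808 -0.0646  0.316 ] [-0.6404 -0.4137 -0.695 ]
789 [0.1707 0.1801 0.182 ] [ 0.579  -0.0647  0.179 ]
```

View pics/w7.png

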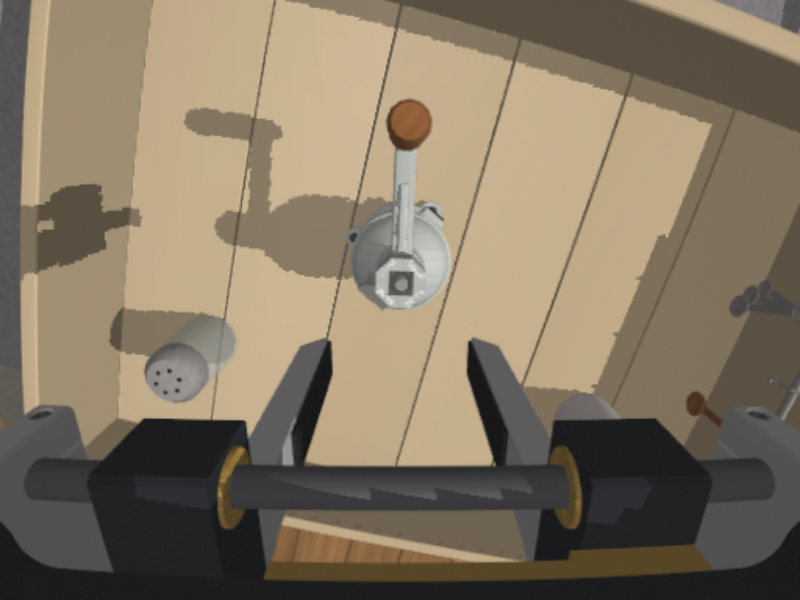

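The crank sits home on the grinder (hub (400,282), top at 0.180) and is released. The shaker at (190,358) is upright, the jar at (585,415) is partly hidden by the gripper, and the gripper is clear.

```bash
python3 -c "
from h import *
print(ctrl.hand_in())"
```

```text
the job is handed in; nothing more can be done
None
```

The crank is back on the grinder, fully home, and turned about 160° with the tool; I then let go and handed the job in at about 14 s, with nothing touching the jar or shaker that I could see (no verdict was returned).

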